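# Thread the test shaft through the two bearings of the run-out fixture

### The arm

A 6-joint arm with a two-finger parallel gripper is mounted at the origin on a cart in front of the work surface, level with it; the furniture and walls round the work are solid. World frame = base frame: x ahead of the robot, y to its left, z up, the work surface at z = 0. Lengths are in m, angles in rad, forces in N, time in s.
With the tool pointing down it reaches from about 0.375 to 0.9 m from the base axis. Payload 3.1 kg.
Tool frame: the origin (TCP) lies at the very end of the fingers, on their centre line; the grasp point (between the pads) lies 19 mm behind it; z points along the fingers, y is the line along which they close (so a half turn about z gives the same grasp; the last joint's range is limited). The gripper opens to 87 mm and grips with 3 to 60 N. Pads are 19 mm wide; open, the fingers measure 117 mm over their backs; the gripper's body (75 mm by 190 mm) begins 51 mm behind the grasp point.
Start: joints at [-1.433, 0.527, 1.433, -0, 1.181, -0.178], TCP at [0.194, -0.594, 0.223] pointing down, gripper open.
Joint ranges: [-3.08, 3.08], [-0.75, 2.2], [0.22, 2.44], [-1.43, 4.57], [0, 2.65], [-2.85, 2.85]. Speed limits (rad/s): [2.79, 2.79, 3.14, 3.14, 3.14, 3.14].

### API

Orientations are given as a unit quaternion [x, y, z, w].
In Python, from rig import robot gives the robot as it stands. The module is installed in compiled form; this text tells all that it offers.
- The arm moves only by the tool servo_tool, never from a script. Its argument "rows" is one flat list of numbers, 5 for each row, row after row: the closure, from -1 (fully open) to 1 (shut), so that 0 is half open, then the shift along the tool's x, y, z in m, then the turn about the tool's z in degrees. A call has 1 to 5 rows; each row shifts and turns the commanded pose from where the row before left it, along the tool's axes as they then stand; what a row does not reach is not made up. A row lasts 1/12 s, in which the tool goes at most 41.7 mm and 7.16 degrees, less where a joint would pass 70% of its speed; a pose out of reach is approached as far as the arm can. A call with a gripper value outside its range is refused whole. The fingers move at their own pace and stop on an object; "newtons" is the grip in N (left out, the last holds). Time passes only in rows, so rows that do not move let the fingers close. It gives the time, the measured TCP pose, the force, the opening and the grip force at its end, in the units of the state.
- robot.get_obs(): the state, without advancing time (a new reading comes with each control period).
- robot.camera(name): name is "scene" or "top"; returns a dict with "pixels" (420x560x3 uint8, red, green, blue), "intrinsics" (3x3 intrinsics, pixels), "rvec" (rotation vector, rad) and "tvec" (3), from world to camera coordinates, as OpenCV has them. Camera axes: x right, y down, z forward; pixel columns grow to the right and rows downward; lengths in m; the calibration is good to about 2 mm. A picture is of the moment at which its call begins. There is no depth.
- robot.hand_in(): hands the job in; it is judged then, once.
Trained networks look in a picture, given as the dict that the camera call returned (one of the last four; its "shot" number tells which), for a name from the list of things; names that differ only in an ending like _2 or _b are one class to them, and where a whole thing is asked for, a point or a joint stands for the part that bears it (a point fixed in the world has none). Each returns a list of dicts, best first, with "score" (0 to 1); they miss things now and then, are a little off and sometimes report something else, mostly with a low value. They report only what shows in the picture. A call takes as long as a camera call.
- robot.spot_in(picture, query): "at" ([x, y, z] in m, in world coordinates, good to about 4 mm: the middle of the surface that is visible of it).
- robot.outline_of(picture, query): "region" (420x560 bool, what is visible of it).
- robot.place_of(picture, query): "at" ([x, y, z] in m, in world coordinates, good to about 4 mm: a listed point, or the origin of a listed thing).
The state is a dict: "time": time; "q": joint angles; "joint_velocities": joint speeds; "joint_torque": joint torques, N m; "position": TCP position; "tool_rot": TCP orientation; "ft_force": force on the tool from outside, world axes, zero at the start; "moment": the same for the moment, N m; "grip_width": finger opening in m; "grip_force": force on a finger pad.
Only numpy, scipy, OpenCV 4.12 (cv2) and the standard library are available. Lean on these libraries where they do the work, as an engineer would, in place of code of your own. Each camera call takes 0.05 s, during which the arm holds its last target. There are 200 camera calls.

### The job

Take the test shaft from the V-block firmly by its black handle and thread it, nose first, through the near bearing of the run-out fixture and then through the far bearing, until its collar sits fully home against the near bearing block; then let go of it. The bearing carriage is clamped somewhere across its base and its exact place is not measured, so look or feel for the bore gently, and never force the shaft against the fixture; leave the loupe, bearing ring, hex key and marker where they are.

Things in the scene. Friction and masses are not known exactly. Their poses are not given: they have to be found in the camera images.
- shaft: Loose steel test shaft, 142 mm long, 0.09 kg. Origin: on its axis at the front face of the collar; +x along the axis to the nose. Rod 12 mm in diameter from x = 0 to 82 mm, then a nose tapering to 7.2 mm at x = 92 mm. Collar 26 mm in diameter, x = 0 to -6 mm. It starts level in the V-block's groove, handle towards the robot.
- nose (a point): Tip of the shaft's nose, on its axis, 92 mm in front of the shaft's origin.
- handle (a point): Middle of the shaft's square black handle (20 x 20 mm, 44 mm long, x = -6 to -50 mm of the shaft), on its axis, 28 mm behind the shaft's origin. It overhangs the V-block freely, about 34 mm above the worktop: take it from above, fingers closing on its upright sides.
- v_block: Fixed steel V-block, 45 x 50 x 42 mm, groove along its own x. Origin: centre of the underside, on the worktop. The shaft's collar face starts about 26 mm on its -x side.
- fixture: Fixed run-out fixture. Origin: centre of the underside of its dark base (124 x 124 x 12 mm, x by y by z), on the worktop; +x is the threading direction, away from the robot. On it lies a carriage plate, top at 20 mm, with two upright bearing blocks, each 16 mm thick (x), 64 mm wide (y), 78 mm high over the worktop, a 5 mm nipple on top. Over 40 N between shaft and fixture is forcing.
- near_mid (a point): Point fixed to the base (not the carriage): on the base's middle line, in the plane of the near block's front face (fixture x = -40 mm), at bore height (60 mm). The bore, 14 mm wide, along x, lies up to 14 mm to either side (fixture y): the clamped carriage's place is not measured; pushing does not shift it. A nose within 2 mm of the bore's centre enters; else it stops on the flat face.
- far_mid (a point): Point fixed to the base: on its middle line, in the plane of the far block's front face (fixture x = +24 mm), at bore height. The far 14 mm bore (x = 24 to 40 mm) stands off this line like the near one, but its block also floats sideways up to 2 mm either way with a light drag of 1.5 N: the tapered nose draws it into line when pushed on gently.
- loupe: Loose black eye loupe, 33 mm wide and 32 mm high, on the worktop behind the work. Bystander. Origin: centre of the underside.
- sample_ring: Loose steel bearing ring, 47 mm wide and 16 mm high, lying on the worktop behind the work. Bystander. Origin: centre of the underside.
- hex_key: Loose black hexagon key, 88 x 31 x 5 mm, near the front edge at the right. Bystander. Origin: centre of the underside.
- marker: Loose black marker pen, 135 mm long, 13 mm thick, near the front edge at the left. Bystander. Origin: centre of the underside.

How it is judged:
On the way, in this order (a step that is already met when the one before it is completed fails the run):
1. the nose has passed through the near bearing (x of nose in the frame of fixture above -0.022 m and y of nose in the frame of fixture between -0.023 and 0.023 m and z of nose in the frame of fixture between 0.054 and 0.066 m), for 0.05 s.
2. the nose has entered the far bearing (x of nose in the frame of fixture above 0.034 m and y of nose in the frame of fixture between -0.023 and 0.023 m and z of nose in the frame of fixture between 0.056 and 0.064 m), for 0.05 s.
At the end, for the whole second after the job is handed in: The shaft rests released and still in both bores (its axis 56 to 64 mm above the worktop and within 0.07 rad of the fixture's x), with the collar's front face within 1.5 mm of the near bearing block's face and the nose out beyond the far block (x of shaft in the frame of fixture above -0.0415 m and x of nose in the frame of fixture above 0.0495 m and y of shaft in the frame of fixture between -0.018 and 0.018 m and z of shaft in the frame of fixture between 0.056 and 0.064 m and angle between the x axis of shaft and the x axis of fixture, either way round below 0.07 rad and linear speed of shaft below 0.01 m/s); the robot touches nothing.
It fails at once if the shaft is forced against the fixture (over 40 N) (contact force between shaft and fixture above 40 N).
It fails at once if a bystander (loupe, bearing ring, hex key, marker) is moved more than 15 mm (distance of any of loupe, sample_ring, hex_key, marker from where it was at the start of the episode above 0.015 m).
It also fails if it takes over 72 s, if anything falls off the work surface, if the arm or the gripper's body presses on something with over 40 N, if the wrist force passes 120 N, or if a joint passes its speed limit or range.

## Working session

There is one attempt and no reset: what is moved stays moved. The work goes in short steps, Python scripts to look and compute and a tool call to move; the robot and the scene stay as the last step left them, time stands still between calls to the robot, and variables do not carry over. Pictures are saved under pics/ and viewed, at most 10 in all, crops included, and the job is handed in when it is done.

Besides the shell and the picture viewer there is one more tool, called after "Emit:" by a JSON object that holds its "name" and its "arguments". servo_tool: Moves the arm, as the interface text tells. Its arguments: {"type":"object","properties":{"rows":{"type":"array","items":{"type":"number"}},"newtons":{"type":"number"}},"required":["rows"]}

```bash
mkdir -p pics; cat > h.py <<'E'
from rig import robot
import numpy as np, cv2
np.set_printoptions(precision=4,suppress=True)
def proj(p,P): return cv2.projectPoints(np.array(P,float).reshape(-1,3),np.array(p['rvec']),np.array(p['tvec']),np.array(p['intrinsics']),None)[0].reshape(-1,2)
def ray(p,uv,z):
    K=np.array(p['intrinsics']);R=cv2.Rodrigues(np.array(p['rvec'],float))[0];t=np.array(p['tvec']).ravel()
    c=-R.T@t; d=R.T@np.linalg.inv(K)@np.array([uv[0],uv[1],1.]); return c+d*(z-c[2])/d[2]
def st():
    o=robot.get_obs()
    for k in ('time','position','tool_rot','ft_force','moment','grip_width','grip_force'): print(k,np.round(o[k],4))
E
python3 - <<'E'
from h import *
st()
for n in ('scene','top'):
    p=robot.camera(n); cv2.imwrite(f'pics/{n}0.png',p['pixels'][:,:,::-1])
    for q in ('shaft','nose','handle','v_block','fixture','near_mid','far_mid','loupe','sample_ring','hex_key','marker'):
        r=robot.place_of(p,q)[:1]
        for a in r: print(n,q,np.round(a['at'],4),round(a['score'],2),proj(p,a['at']).round())
E
```

```text
time 0.0
position [ 0.194  -0.5934  0.2216]
tool_rot [ 0.9876  0.1573  0.     -0.0011]
ft_force [ 0.3959  0.4748 -0.1967]
moment [ 0.0474  0.0046 -0.0378]
grip_width 0.0873
grip_force 0.0
scene shaft [ 0.5442 -0.0283  0.033 ] 0.92 [[288. 232.]]
scene nose [ 0.6355 -0.0192  0.0329] 0.88 [[249. 218.]]
scene v_block [ 0.57   -0.0221 -0.0021] 0.69 [[276. 239.]]
scene fixture [0.6166 0.1128 0.0026] 0.83 [[222. 274.]]
scene near_mid [0.5873 0.1055 0.061 ] 0.69 [[234. 262.]]
scene far_mid [0.6433 0.1154 0.0598] 0.87 [[207. 254.]]
scene loupe [ 0.7254  0.0557 -0.001 ] 0.59 [[198. 234.]]
scene sample_ring [ 0.7295 -0.0676  0.0001] 0.58 [[229. 197.]]
scene hex_key [ 0.4232 -0.1994 -0.0026] 0.48 [[369. 212.]]
scene marker [ 0.423   0.1093 -0.0018] 0.56 [[306. 319.]]
top shaft [ 0.5408 -0.0323  0.0348] 0.78 [[278. 218.]]
top nose [ 0.7287  0.0581 -0.0015] 0.7 [[238. 135.]]
top handle [ 0.5148 -0.0304  0.0363] 0.62 [[276. 230.]]
top v_block [ 0.5671 -0.0236 -0.0001] 0.69 [[274. 208.]]
top fixture [ 0.6204  0.1103 -0.0063] 0.76 [[213. 183.]]
top near_mid [0.5819 0.1125 0.0616] 0.98 [[206. 194.]]
top far_mid [0.6494 0.1175 0.0606] 0.84 [[205. 162.]]
top loupe [0.7289 0.0609 0.0006] 0.55 [[237. 135.]]
top sample_ring [ 0.7358 -0.0726  0.0025] 0.63 [[297. 133.]]
top hex_key [ 0.4196 -0.1985  0.0054] 0.52 [[356. 279.]]
top marker [ 0.4247  0.1175 -0.0048] 0.83 [[205. 274.]]
```

View pics/top0.png

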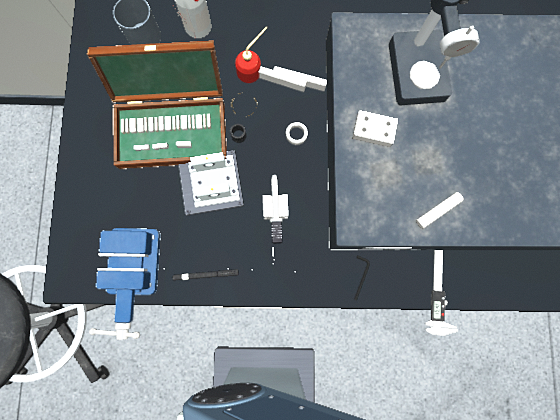

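View pics/scene0.png

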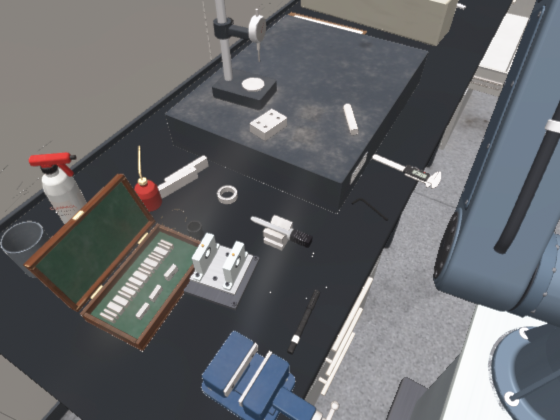

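```bash
python3 - <<'E'
from h import *
p=robot.camera('top'); im=p['pixels'][:,:,::-1]
a=cv2.resize(im[140:255,165:315],None,fx=5.3,fy=5.2,interpolation=cv2.INTER_CUBIC)
cv2.imwrite('pics/c1.png',a)
for q in ('fixture','shaft','v_block'):
    for n in ('top','scene'):
        pp=p if n=='top' else robot.camera('scene')
        r=robot.outline_of(pp,q)
        if r:
            m=r[0]['region'].astype(np.uint8); c=max(cv2.findContours(m,0,2)[0],key=cv2.contourArea)
            ap=cv2.boxPoints(cv2.minAreaRect(c)); print(q,n,r[0]['score'],m.sum(),ap.round(1).tolist())
            if n=='top': z={'fixture':.012,'shaft':.034,'v_block':.042}[q];print([ray(p,u,z)[:2].round(4).tolist() for u in ap])
print(proj(p,[[.6,.1,.06],[.61,.1,.06],[.6,.11,.06],[.6,.1,.07]]), ray(p,(280,210),2),)
R=cv2.Rodrigues(np.array(p['rvec'],float))[0];print('cam',-R.T@np.array(p['tvec']).ravel())
E
```

```text
fixture top 0.61 3260 [[176.5, 158.39999389648438], [234.6999969482422, 149.1999969482422], [243.60000610351562, 206.0], [185.5, 215.10000610351562]]
[[0.6689, 0.1878], [0.6925, 0.0636], [0.5681, 0.0401], [0.5459, 0.1617]]
shaft top 0.94 498 [[268.29998779296875, 175.3000030517578], [278.70001220703125, 174.6999969482422], [282.6000061035156, 241.8000030517578], [272.20001220703125, 242.39999389648438]]
[[0.6306, -0.0109], [0.6325, -0.0328], [0.492, -0.0435], [0.4903, -0.0222]]
shaft scene 0.82 590 [[249.60000610351562, 220.8000030517578], [255.60000610351562, 208.8000030517578], [313.6000061035156, 237.8000030517578], [307.6000061035156, 249.8000030517578]]
v_block top 0.68 401 [[277.79998779296875, 194.3000030517578], [286.8999938964844, 193.8000030517578], [288.20001220703125, 216.89999389648438], [279.1000061035156, 217.39999389648438]]
[[0.589, -0.0316], [0.5905, -0.0503], [0.5425, -0.0539], [0.541, -0.0353]]
v_block scene 0.87 587 [[259.0, 241.0], [265.1000061035156, 225.6999969482422], [289.29998779296875, 235.3000030517578], [283.1000061035156, 250.6999969482422]]
[[212.8618 185.821 ]
 [213.0844 180.9891]
 [207.9002 185.7117]
 [212.1712 184.755 ]] [ 0.2449 -0.0075  2.    ]
cam [ 0.4196 -0.0239  0.9016]
```

View pics/c1.png

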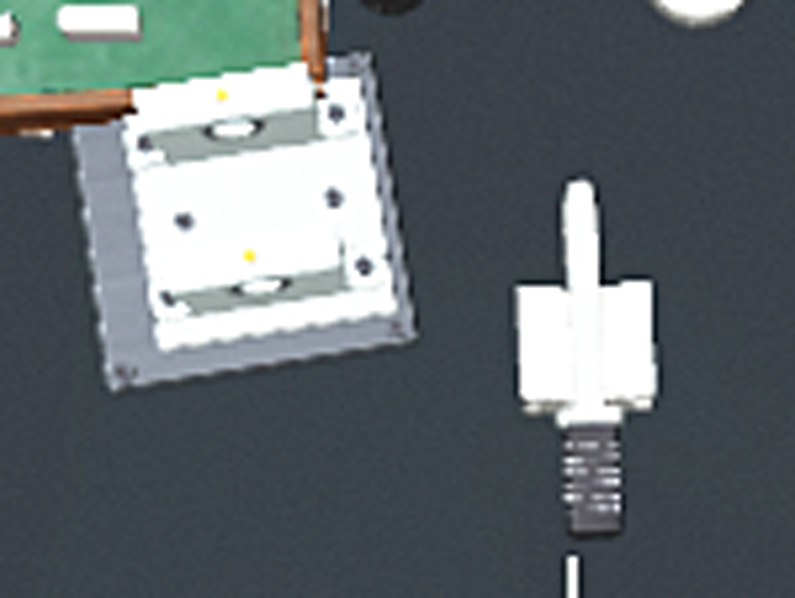

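```bash
python3 - <<'E'
from h import *
p=robot.camera('top'); im=p['pixels'].astype(int)
f=lambda u,v:(165+(u+.5)/5.3-.5,140+(v+.5)/5.2-.5)
yel=(im[...,0]-im[...,2]>60)&(im[...,1]-im[...,2]>40); yel[:150]=0;yel[200:]=0;yel[:,:195]=0;yel[:,230:]=0
n,l,s,c=cv2.connectedComponentsWithStats(yel.astype(np.uint8))
for k in range(1,n): print('yel',s[k][4],c[k],ray(p,c[k],.082)[:2])
B={k:ray(p,f(*v),.012)[:2] for k,v in dict(nl=(110,390),nr=(415,338),fr=(372,55)).items()}
print(B); 
for a,b in (('nl','nr'),('nr','fr')): d=B[b]-B[a]; print(np.hypot(*d),np.arctan2(d[1],d[0]), )
ctr=(B['nl']+B['fr'])/2; print('base ctr',ctr)
print('near bore',ray(p,f(262,287),.060),'far bore',ray(p,f(236,128),.06))
# shaft
nose=ray(p,f(580,181),.034); he=ray(p,f(596,533),.034); col=ray(p,f(588,408),.034)
d=nose-he;print('nose',nose,'hend',he,np.hypot(*d[:2]),np.arctan2(d[1],d[0]),col)
E
```

```text
yel 2 [222.  150.5] [0.6677 0.0818]
yel 1 [225. 153.] [0.6627 0.0756]
yel 1 [225. 155.] [0.6586 0.0755]
yel 3 [206.3333 157.6667] [0.6522 0.1123]
yel 4 [211.5 188.5] [0.5898 0.0992]
{'nl': array([0.547 , 0.1621]), 'nr': array([0.571 , 0.0417]), 'fr': array([0.6903, 0.0632])}
0.12278521194405849 -1.3739392242504098
0.12121965048874267 0.1786051724251012
base ctr [0.6187 0.1127]
near bore [0.5816 0.0968 0.06  ] far bore [0.6448 0.1096 0.06  ]
nose [ 0.6329 -0.023   0.034 ] hend [ 0.4911 -0.0321  0.034 ] 0.14209711831904026 0.06439360155552105 [ 0.5406 -0.028   0.034 ]
```

Emit:
{"name": "servo_tool", "arguments": {"rows": [-1,0,0,0,4.8,-1,0,0,0,4.8,-1,0,0,0,4.8,-1,0.018,-0.027,0,0,-1,0.018,-0.027,0,0], "newtons": 40}}

```text
time: 2.17
position: [0.2261, -0.5387, 0.2224]
tool_rot: [1.0, 0.031, 0.0, 0.001]
ft_force: [0.5, 0.4, 0.0]
grip_width: 0.0869
grip_force: 0.0
```

Emit:
{"name": "servo_tool", "arguments": {"rows": [-1,0.018,-0.027,0,0,-1,0.018,-0.027,0,0,-1,0.018,-0.027,0,0,-1,0.018,-0.027,0,0,-1,0.018,-0.027,0,0]}}

```text
time: 2.58
position: [0.3082, -0.396, 0.2227]
tool_rot: [0.999, 0.032, 0.0, 0.0]
ft_force: [-0.1, -0.7, 0.0]
grip_width: 0.0869
grip_force: 0.0
```

Emit:
{"name": "servo_tool", "arguments": {"rows": [-1,0.018,-0.027,0,0,-1,0.018,-0.027,0,0,-1,0.018,-0.027,0,0,-1,0.018,-0.027,0,0,-1,0.018,-0.027,0,0]}}

```text
time: 3.0
position: [0.3895, -0.2555, 0.2228]
tool_rot: [0.999, 0.032, 0.0, 0.0]
ft_force: [-0.2, 0.1, -0.3]
grip_width: 0.0869
grip_force: 0.0
```

Emit:
{"name": "servo_tool", "arguments": {"rows": [-1,0.018,-0.027,0,0,-1,0.018,-0.027,0,0,-1,0.018,-0.027,0,0,-1,0.018,-0.027,0,0,-1,0.018,-0.027,0,0]}}

```text
time: 3.42
position: [0.4706, -0.1148, 0.2228]
tool_rot: [0.999, 0.032, 0.0, 0.0]
ft_force: [-0.4, -0.2, -0.5]
grip_width: 0.0869
grip_force: 0.0
```

```bash
cat >> h.py <<'E'
from scipy.spatial.transform import Rotation as Ro
def togo(x,y,z):
    o=robot.get_obs(); R=Ro.from_quat(o['tool_rot']).as_matrix()
    print('t',round(float(o['time']),2),'pos',np.round(o['position'],4),'yaw',np.round(np.arctan2(R[1,0],R[0,0]),4),'togo tool',(R.T@(np.array([x,y,z])-o['position'])).round(4),'F',np.round(o['ft_force'],1),'w',np.round(o['grip_width'],4),np.round(o['grip_force'],1))
E
python3 -c "
from h import *
togo(.513,-.0306,.015)"
```

```text
t 3.42 pos [ 0.4706 -0.1148  0.2228] yaw 0.0644 togo tool [ 0.0476 -0.0814  0.2078] F [-0.4 -0.2 -0.5] w 0.0869 0.0
```

Emit:
{"name": "servo_tool", "arguments": {"rows": [-1,0.016,-0.027,0.0,0,-1,0.016,-0.027,0.03,0,-1,0.016,-0.028,0.03,0,-1,0,0,0.03,0,-1,0,0,0.03,0]}}

```text
time: 3.83
position: [0.5124, -0.0323, 0.1047]
tool_rot: [0.999, 0.034, 0.001, 0.0]
ft_force: [0.4, -0.5, -1.5]
grip_width: 0.0871
grip_force: 0.0
```

Emit:
{"name": "servo_tool", "arguments": {"rows": [-1,0,0,0.03,0,-1,0,0,0.03,0,-1,0,0,0.018,0,-1,0,0,0.009,0,-1,0,0,0,0]}}

```text
time: 4.25
position: [0.5102, -0.0338, 0.0166]
tool_rot: [0.999, 0.032, -0.002, -0.001]
ft_force: [-0.4, 0.1, -0.3]
grip_width: 0.0869
grip_force: 0.0
```

```bash
python3 -c "
from h import *
togo(.513,-.0306,.015)
p=robot.camera('scene');cv2.imwrite('pics/s1.png',cv2.resize(p['pixels'][180:300,180:340,::-1],None,fx=5,fy=5,interpolation=2))
q=robot.get_obs();print(proj(p,q['position'])) "
```

```text
t 4.25 pos [ 0.5102 -0.0338  0.0166] yaw 0.0644 togo tool [ 0.003  -0.003   0.0016] F [-0.4  0.1 -0.3] w 0.0869 0.0
[[302.3392 241.0084]]
```

View pics/s1.png

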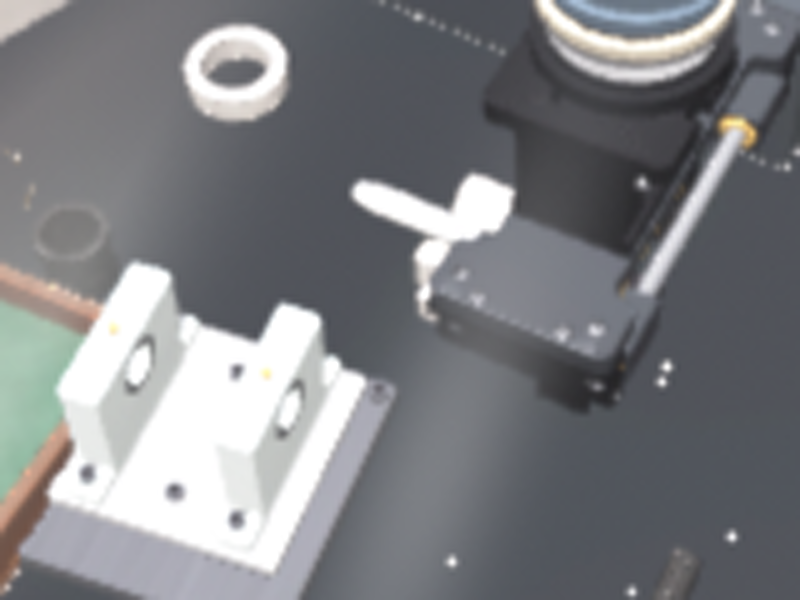

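The crop shows the gripper astride the handle. The near bore is at crop (290,410), full-frame (238,262), and the far bore is at crop (138,365), full-frame (208,253).

Emit:
{"name": "servo_tool", "arguments": {"rows": [-1,0.003,-0.003,0.001,0,-1,0,0,0,0,0.3,0,0,0,0,1,0,0,0,0,1,0,0,0,0], "newtons": 30}}

```text
time: 4.72
position: [0.5145, -0.031, 0.0182]
tool_rot: [0.999, 0.032, 0.001, 0.0]
ft_force: [-0.7, 0.4, 0.9]
grip_width: 0.0742
grip_force: 0.0
```

Emit:
{"name": "servo_tool", "arguments": {"rows": [1,0,0,0,0,1,0,0,0,0,1,0,0,0,0,1,0,0,0,0,1,0,0,0,0], "newtons": 50}}

```text
time: 5.13
position: [0.514, -0.0309, 0.0173]
tool_rot: [0.999, 0.032, -0.0, -0.0]
ft_force: [-0.7, -0.0, -0.3]
grip_width: 0.0416
grip_force: 0.0
```

```bash
python3 -c "
from h import *
togo(.513,-.0306,.015)
p=robot.camera('scene')
for u in ((237.5,261.5),): print('bore',ray(p,u,.06))
print(ray(p,(207.2,252.7),.06))"
```

```text
t 5.13 pos [ 0.514  -0.0309  0.0173] yaw 0.0644 togo tool [-0.0009 -0.0004  0.0023] F [-0.7 -0.  -0.3] w 0.0416 0.0
bore [0.5823 0.0994 0.06  ]
[0.6451 0.113  0.06  ]
```

Emit:
{"name": "servo_tool", "arguments": {"rows": [1,0,0,0.002,0,1,0,0,0,0,1,0,0,0,0,1,0,0,0,0,1,0,0,0,0]}}

```text
time: 5.6
position: [0.5138, -0.0307, 0.0153]
tool_rot: [0.999, 0.032, -0.0, -0.0]
ft_force: [-0.1, 0.3, -0.6]
grip_width: 0.0197
grip_force: 50.0
```

Emit:
{"name": "servo_tool", "arguments": {"rows": [1,0,0,0,0,1,0,0,0,0,1,0,0,0,0]}}

```text
time: 5.85
position: [0.5138, -0.0307, 0.0153]
tool_rot: [0.999, 0.032, -0.0, -0.0]
ft_force: [0.2, 0.9, 0.7]
grip_width: 0.0193
grip_force: 50.0
```

```bash
python3 -c "
from h import *
togo(.513,-.0306,.015)"
```

```text
t 5.85 pos [ 0.5138 -0.0307  0.0153] yaw 0.0645 togo tool [-0.0008 -0.0002  0.0003] F [0.2 0.9 0.7] w 0.0193 50.0
```

Emit:
{"name": "servo_tool", "arguments": {"rows": [1,0,0,-0.003,0,1,0,0,-0.006,0,1,0,0,-0.008,0,1,0,0,-0.008,0,1,-0.001,0,-0.002,0]}}

```text
time: 6.27
position: [0.5143, -0.0313, 0.0441]
tool_rot: [0.999, 0.032, 0.002, 0.001]
ft_force: [-0.1, -0.2, -0.1]
grip_width: 0.0195
grip_force: 50.0
```

Emit:
{"name": "servo_tool", "arguments": {"rows": [1,-0.015,0,0,0,1,-0.02,0,0,0,1,-0.02,0,0,0,1,-0.01,0,0,0,1,0,0,0,0]}}

```text
time: 6.68
position: [0.4451, -0.0345, 0.0426]
tool_rot: [0.999, 0.032, -0.002, -0.001]
ft_force: [-0.4, -0.6, -0.9]
grip_width: 0.0193
grip_force: 50.0
```

Emit:
{"name": "servo_tool", "arguments": {"rows": [1,0,-0.01,0,-1.5,1,0,-0.015,0,-1.5,1,0,-0.015,0,-1.5,1,0,-0.015,0,-1.5,1,0,-0.015,0,-1.5]}}

```text
time: 7.1
position: [0.4421, 0.0353, 0.0425]
tool_rot: [0.995, 0.099, 0.002, 0.0]
ft_force: [0.3, -0.3, -0.8]
grip_width: 0.019
grip_force: 50.0
```

```bash
python3 -c "
from h import *
togo(.4545,.0728,.0413)"
```

```text
t 7.1 pos [0.4421 0.0353 0.0425] yaw 0.1978 togo tool [ 0.0196 -0.0343  0.0013] F [ 0.3 -0.3 -0.8] w 0.019 50.0
```

Emit:
{"name": "servo_tool", "arguments": {"rows": [1,0,-0.012,0,0,1,0,-0.012,0,0,1,0,-0.01,0,0,1,0.005,0,0.001,0,1,0.003,0,0,0]}}

```text
time: 7.52
position: [0.4426, 0.0699, 0.0414]
tool_rot: [0.995, 0.099, 0.001, 0.0]
ft_force: [0.9, 0.0, -1.1]
grip_width: 0.0191
grip_force: 50.0
```

Emit:
{"name": "servo_tool", "arguments": {"rows": [1,0,0,0,0,1,0,0,0,0]}}

```text
time: 7.68
position: [0.4422, 0.0688, 0.0414]
tool_rot: [0.995, 0.097, 0.001, 0.0]
ft_force: [0.1, 0.1, -0.8]
grip_width: 0.0194
grip_force: 50.0
```

```bash
python3 - <<'E'
from h import *
togo(.4545,.0728,.0413)
t=robot.camera('top');s=robot.camera('scene')
for n,p in (('t',t),('s',s)):
    for q in ('nose','shaft'):
        for a in robot.place_of(p,q)[:1]: print(n,q,np.round(a['at'],4),round(a['score'],2))
A=cv2.resize(t['pixels'][150:270,170:250,::-1],None,fx=5,fy=5,interpolation=2)
B=cv2.resize(s['pixels'][220:340,190:270,::-1],None,fx=5,fy=5,interpolation=2)
cv2.imwrite('pics/ts.png',np.hstack([A,B]))
E
```

```text
t 7.68 pos [0.4422 0.0688 0.0414] yaw 0.1951 togo tool [ 0.0128 -0.0015  0.0001] F [ 0.1  0.1 -0.8] w 0.0194 50.0
t nose [0.5603 0.0986 0.0604] 0.61
s nose [0.5604 0.0931 0.0605] 0.79
```

View pics/ts.png

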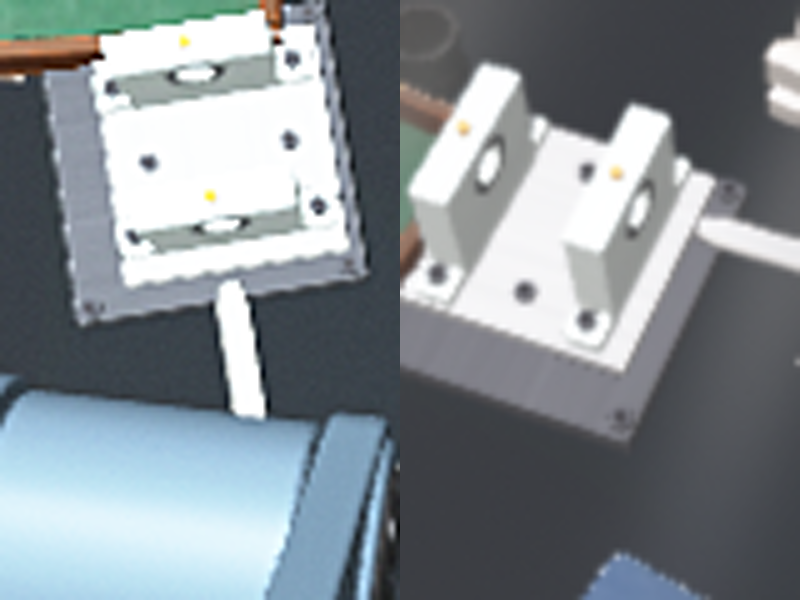

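The left half (top view) shows the nose tip at crop (230,285), and its axis runs to the near bore at (222,224). In the right half (scene view), the nose at (702,225) lines up in height with the bore at (638,209), so I'll advance gently.

Emit:
{"name": "servo_tool", "arguments": {"rows": [1,0.005,0,0,0,1,0.005,0,0,0,1,0.004,0,0,0,1,0.002,0,0,0,1,0,0,0,0]}}

```text
time: 8.4
position: [0.4578, 0.0724, 0.0414]
tool_rot: [0.995, 0.098, 0.001, 0.0]
ft_force: [-0.2, 0.2, -1.6]
grip_width: 0.0197
grip_force: 50.0
```

Emit:
{"name": "servo_tool", "arguments": {"rows": [1,0.002,0,0,0,1,0.002,0,0,0,1,0.002,0,0,0,1,0.001,0,0,0,1,0,0,0,0]}}

```text
time: 8.82
position: [0.4639, 0.0737, 0.0414]
tool_rot: [0.995, 0.098, 0.0, 0.0]
ft_force: [0.2, 0.1, -0.6]
grip_width: 0.0192
grip_force: 50.0
```

```bash
python3 - <<'E'
from h import *
togo(.4645,.0748,.0413)
t=robot.camera('top');s=robot.camera('scene')
A=cv2.resize(t['pixels'][150:270,170:250,::-1],None,fx=5,fy=5,interpolation=2)
B=cv2.resize(s['pixels'][220:340,190:270,::-1],None,fx=5,fy=5,interpolation=2)
cv2.imwrite('pics/ts2.png',np.hstack([A,B]))
E
```

```text
t 8.82 pos [0.4639 0.0737 0.0414] yaw 0.1954 togo tool [ 0.0008 -0.001   0.0001] F [ 0.2  0.1 -0.6] w 0.0192 50.0
```

View pics/ts2.png

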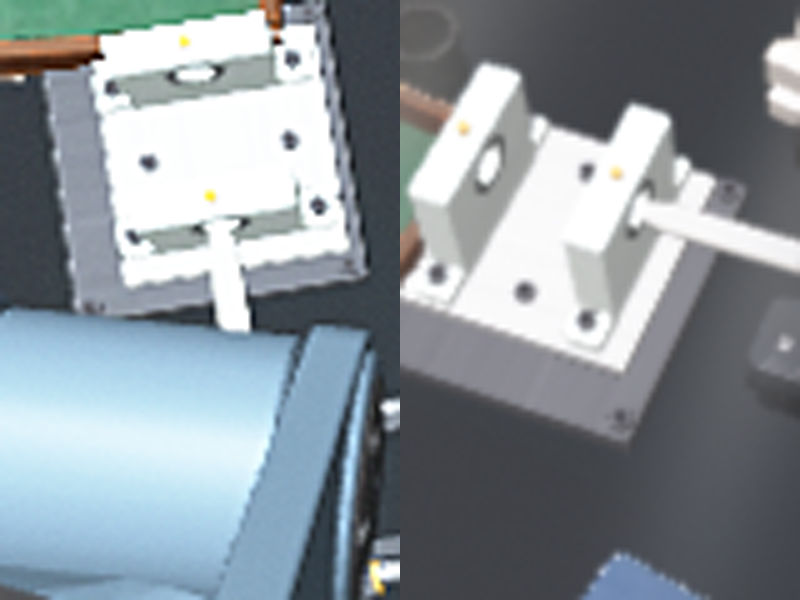

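The nose tip sits at the near bore, at crop (222,225) in the top view and (638,210) in the scene view, and it is centred. Continuing slowly while watching the force.

Emit:
{"name": "servo_tool", "arguments": {"rows": [1,0.001,0,0,0,1,0.001,0,0,0,1,0.001,0,0,0,1,0.001,0,0,0,1,0.001,0,0,0]}}

```text
time: 9.33
position: [0.4686, 0.0747, 0.0414]
tool_rot: [0.995, 0.098, 0.0, -0.0]
ft_force: [-0.4, -0.1, -1.3]
grip_width: 0.0196
grip_force: 50.0
```

Emit:
{"name": "servo_tool", "arguments": {"rows": [1,0.001,0,0,0,1,0.001,0,0,0,1,0.001,0,0,0,1,0.001,0,0,0,1,0.001,0,0,0]}}

```text
time: 9.75
position: [0.4734, 0.0756, 0.0414]
tool_rot: [0.995, 0.098, -0.0, -0.0]
ft_force: [-0.2, -0.3, -2.1]
grip_width: 0.0196
grip_force: 50.0
```

Emit:
{"name": "servo_tool", "arguments": {"rows": [1,0.0015,0,0,0,1,0.0015,0,0,0,1,0.0015,0,0,0,1,0.0015,0,0,0,1,0.0015,0,0,0]}}

```text
time: 10.17
position: [0.4809, 0.0771, 0.0414]
tool_rot: [0.995, 0.098, 0.0, -0.0]
ft_force: [0.2, 0.4, -0.7]
grip_width: 0.0196
grip_force: 50.0
```

Emit:
{"name": "servo_tool", "arguments": {"rows": [1,0.0015,0,0,0,1,0.0015,0,0,0,1,0.0015,0,0,0,1,0.0015,0,0,0,1,0.0015,0,0,0]}}

```text
time: 10.58
position: [0.4882, 0.0786, 0.0414]
tool_rot: [0.995, 0.098, 0.0, -0.0]
ft_force: [0.5, 0.4, -0.1]
grip_width: 0.0195
grip_force: 50.0
```

Emit:
{"name": "servo_tool", "arguments": {"rows": [1,0.002,0,0,0,1,0.002,0,0,0,1,0.002,0,0,0,1,0.002,0,0,0,1,0.002,0,0,0]}}

```text
time: 11.0
position: [0.4981, 0.0805, 0.0414]
tool_rot: [0.995, 0.098, 0.0, -0.0]
ft_force: [0.0, -0.4, -0.2]
grip_width: 0.0194
grip_force: 50.0
```

Emit:
{"name": "servo_tool", "arguments": {"rows": [1,0.002,0,0,0,1,0.002,0,0,0,1,0.002,0,0,0,1,0.002,0,0,0,1,0.002,0,0,0]}}

```text
time: 11.42
position: [0.5079, 0.0824, 0.0414]
tool_rot: [0.995, 0.098, 0.0, -0.0]
ft_force: [-0.0, 0.9, -0.2]
grip_width: 0.0192
grip_force: 50.0
```

Emit:
{"name": "servo_tool", "arguments": {"rows": [1,0.002,0,0,0,1,0.002,0,0,0,1,0.002,0,0,0,1,0.001,0,0,0,1,0.001,0,0,0]}}

```text
time: 11.83
position: [0.5157, 0.084, 0.0413]
tool_rot: [0.995, 0.098, -0.0, -0.0]
ft_force: [0.7, 0.5, -0.6]
grip_width: 0.0198
grip_force: 50.0
```

```bash
python3 - <<'E'
from h import *
togo(.4645,.0748,.0413)
t=robot.camera('top');s=robot.camera('scene')
A=cv2.resize(t['pixels'][145:220,180:240,::-1],None,fx=6.6,fy=6.6,interpolation=2)
B=cv2.resize(s['pixels'][225:300,190:250,::-1],None,fx=6.6,fy=6.6,interpolation=2)
cv2.imwrite('pics/ts3.png',np.hstack([A,B]))
E
```

```text
t 11.83 pos [0.5157 0.084  0.0413] yaw 0.1954 togo tool [-0.052  -0.0009  0.0001] F [ 0.7  0.5 -0.6] w 0.0198 50.0
```

View pics/ts3.png

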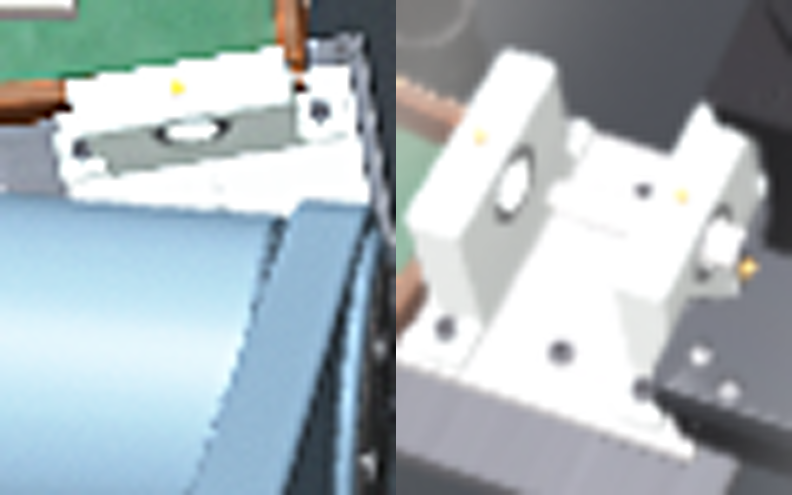

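The shaft is in the near bore (scene-half crop (715,240)), and the far bore at (515,185) is open ahead. Force is still near zero, so I'll continue gently.

Emit:
{"name": "servo_tool", "arguments": {"rows": [1,0.001,0,0,0,1,0.001,0,0,0,1,0.001,0,0,0,1,0.001,0,0,0,1,0.001,0,0,0]}}

```text
time: 12.35
position: [0.5206, 0.085, 0.0414]
tool_rot: [0.995, 0.098, 0.0, 0.0]
ft_force: [-0.3, 0.3, -1.7]
grip_width: 0.0195
grip_force: 50.0
```

Emit:
{"name": "servo_tool", "arguments": {"rows": [1,0.001,0,0,0,1,0.001,0,0,0,1,0.001,0,0,0,1,0.001,0,0,0,1,0.001,0,0,0]}}

```text
time: 12.77
position: [0.5254, 0.086, 0.0414]
tool_rot: [0.995, 0.098, -0.0, -0.0]
ft_force: [0.8, 0.6, -1.3]
grip_width: 0.0198
grip_force: 50.0
```

Emit:
{"name": "servo_tool", "arguments": {"rows": [1,0.001,0,0,0,1,0.001,0,0,0,1,0.001,0,0,0,1,0.001,0,0,0,1,0.001,0,0,0]}}

```text
time: 13.18
position: [0.5303, 0.0869, 0.0414]
tool_rot: [0.995, 0.098, 0.0, 0.0]
ft_force: [-0.6, -0.9, -1.2]
grip_width: 0.0197
grip_force: 50.0
```

Emit:
{"name": "servo_tool", "arguments": {"rows": [1,0.001,0,0,0,1,0.001,0,0,0,1,0.001,0,0,0,1,0.001,0,0,0,1,0.001,0,0,0]}}

```text
time: 13.6
position: [0.5352, 0.0879, 0.0414]
tool_rot: [0.995, 0.098, -0.0, -0.0]
ft_force: [-0.9, 0.2, -0.4]
grip_width: 0.0196
grip_force: 50.0
```

Emit:
{"name": "servo_tool", "arguments": {"rows": [1,0.001,0,0,0,1,0.001,0,0,0,1,0.001,0,0,0,1,0.001,0,0,0,1,0.001,0,0,0]}}

```text
time: 14.02
position: [0.5401, 0.0888, 0.0414]
tool_rot: [0.995, 0.097, -0.0, -0.0]
ft_force: [0.3, -0.2, -0.4]
grip_width: 0.0195
grip_force: 50.0
```

Emit:
{"name": "servo_tool", "arguments": {"rows": [1,0.001,0,0,0,1,0.001,0,0,0,1,0.001,0,0,0,1,0.001,0,0,0,1,0.001,0,0,0]}}

```text
time: 14.43
position: [0.545, 0.0898, 0.0414]
tool_rot: [0.995, 0.098, -0.0, -0.0]
ft_force: [0.9, -0.1, -0.4]
grip_width: 0.0194
grip_force: 50.0
```

Emit:
{"name": "servo_tool", "arguments": {"rows": [1,0.001,0,0,0,1,0.001,0,0,0,1,0.001,0,0,0,1,0.001,0,0,0,1,0,0,0,0]}}

```text
time: 14.85
position: [0.5492, 0.0906, 0.0414]
tool_rot: [0.995, 0.098, 0.0, 0.0]
ft_force: [0.4, 0.2, -1.2]
grip_width: 0.0194
grip_force: 50.0
```

Emit:
{"name": "servo_tool", "arguments": {"rows": [1,0.0005,0,0,0,1,0.0005,0,0,0,1,0.0005,0,0,0,1,0,0,0,0]}}

```text
time: 15.18
position: [0.5505, 0.0909, 0.0414]
tool_rot: [0.995, 0.098, 0.0, 0.0]
ft_force: [-0.1, 0.3, -1.2]
grip_width: 0.0197
grip_force: 50.0
```

Emit:
{"name": "servo_tool", "arguments": {"rows": [1,0.0005,0,0,0,1,0.0005,0,0,0,1,0,0,0,0]}}

```text
time: 15.43
position: [0.5515, 0.0911, 0.0414]
tool_rot: [0.995, 0.098, 0.0, 0.0]
ft_force: [-0.5, 0.9, -0.4]
grip_width: 0.0192
grip_force: 50.0
```

Lower the grip so that the handle can slip at the stop, and continue in 0.5 mm steps until the force shows.

Emit:
{"name": "servo_tool", "arguments": {"rows": [1,0.0005,0,0,0,1,0.0005,0,0,0,1,0,0,0,0], "newtons": 20}}

```text
time: 15.68
position: [0.5525, 0.0913, 0.0414]
tool_rot: [0.995, 0.098, 0.0, 0.0]
ft_force: [-0.0, -0.1, -1.4]
grip_width: 0.0196
grip_force: 20.0
```

Emit:
{"name": "servo_tool", "arguments": {"rows": [1,0.0005,0,0,0,1,0.0005,0,0,0,1,0,0,0,0]}}

```text
time: 15.93
position: [0.5535, 0.0914, 0.0414]
tool_rot: [0.995, 0.098, 0.0, 0.0]
ft_force: [0.3, 0.4, -0.8]
grip_width: 0.0198
grip_force: 20.0
```

Emit:
{"name": "servo_tool", "arguments": {"rows": [1,0.0005,0,0,0,1,0.0005,0,0,0,1,0,0,0,0]}}

```text
time: 16.18
position: [0.5544, 0.0917, 0.0414]
tool_rot: [0.995, 0.098, 0.0, 0.0]
ft_force: [0.5, -0.2, -0.4]
grip_width: 0.0199
grip_force: 20.0
```

Emit:
{"name": "servo_tool", "arguments": {"rows": [1,0.0005,0,0,0,1,0.0005,0,0,0,1,0,0,0,0]}}

```text
time: 16.43
position: [0.5554, 0.0919, 0.0414]
tool_rot: [0.995, 0.098, 0.0, 0.0]
ft_force: [0.8, 1.0, -1.2]
grip_width: 0.0201
grip_force: 20.0
```

Emit:
{"name": "servo_tool", "arguments": {"rows": [1,0.0005,0,0,0,1,0.0005,0,0,0,1,0,0,0,0]}}

```text
time: 16.68
position: [0.5561, 0.092, 0.0413]
tool_rot: [0.995, 0.098, -0.0, -0.0]
ft_force: [-0.2, -0.3, -1.0]
grip_width: 0.0199
grip_force: 20.0
```

Emit:
{"name": "servo_tool", "arguments": {"rows": [1,0.0005,0,0,0,1,0.0005,0,0,0,1,0,0,0,0]}}

```text
time: 16.93
position: [0.5561, 0.0921, 0.0412]
tool_rot: [0.995, 0.098, -0.001, -0.0]
ft_force: [-2.6, -1.7, -0.0]
grip_width: 0.0198
grip_force: 20.0
```

Emit:
{"name": "servo_tool", "arguments": {"rows": [1,0.0005,0,0,0,1,0.0005,0,0,0,1,0,0,0,0]}}

```text
time: 17.18
position: [0.5561, 0.0922, 0.041]
tool_rot: [0.995, 0.098, -0.002, -0.0]
ft_force: [-5.2, -1.8, 1.5]
grip_width: 0.02
grip_force: 20.0
```

The force rises and the TCP has stopped where the collar should seat. I'll press slightly more, then release.

Emit:
{"name": "servo_tool", "arguments": {"rows": [1,0.0005,0,0,0,1,0.0005,0,0,0,1,0,0,0,0]}}

```text
time: 17.43
position: [0.5561, 0.0923, 0.0409]
tool_rot: [0.995, 0.098, -0.003, -0.0]
ft_force: [-6.0, -3.6, 2.3]
grip_width: 0.0196
grip_force: 20.0
```

Emit:
{"name": "servo_tool", "arguments": {"rows": [-0.2,-0.002,0,0,0,-0.2,0,0,0,0,-0.2,0,0,0,0,-0.2,0,0,0,0,-0.2,0,0,0,0]}}

```text
time: 17.85
position: [0.5582, 0.0923, 0.0416]
tool_rot: [0.995, 0.098, 0.001, 0.0]
ft_force: [0.1, -0.1, 0.7]
grip_width: 0.0455
grip_force: 0.0
```

Emit:
{"name": "servo_tool", "arguments": {"rows": [-0.2,0,0,0,0,-0.2,0,0,0,0,-0.2,0,0,-0.01,0,-0.2,0,0,-0.02,0,-0.2,0,0,-0.03,0]}}

```text
time: 18.27
position: [0.5553, 0.0922, 0.1004]
tool_rot: [0.995, 0.097, -0.003, -0.0]
ft_force: [0.3, 0.1, 0.1]
grip_width: 0.0518
grip_force: 0.0
```

Emit:
{"name": "servo_tool", "arguments": {"rows": [-0.2,-0.02,0,-0.03,0,-0.2,-0.02,0.02,-0.02,0,-0.2,-0.02,0.03,0,0,-0.2,0,0.03,0,0,-0.2,0,0.03,0,0]}}

```text
time: 18.68
position: [0.5188, -0.028, 0.153]
tool_rot: [0.995, 0.098, 0.001, 0.0]
ft_force: [0.4, -0.1, -0.0]
grip_width: 0.052
grip_force: 0.0
```

Emit:
{"name": "servo_tool", "arguments": {"rows": [-0.2,0,0.03,0,0,-0.2,0,0.03,0,0,-0.2,0,0.03,0,0,-0.2,0,0.02,0,0,-0.2,0,0,0,0]}}

```text
time: 19.1
position: [0.5431, -0.1399, 0.1525]
tool_rot: [0.995, 0.096, 0.002, 0.002]
ft_force: [-0.6, 0.7, 0.5]
grip_width: 0.052
grip_force: 0.0
```

```bash
python3 - <<'E'
from h import *
togo(.4645,.0748,.0413)
t=robot.camera('top');s=robot.camera('scene')
for n,p in (('t',t),('s',s)):
    for q in ('nose','shaft'):
        for a in robot.place_of(p,q)[:1]: print(n,q,np.round(a['at'],4),round(a['score'],2))
A=cv2.resize(t['pixels'][140:230,180:240,::-1],None,fx=6.6,fy=6.6,interpolation=2)
B=cv2.resize(s['pixels'][220:310,195:255,::-1],None,fx=6.6,fy=6.6,interpolation=2)
cv2.imwrite('pics/ts4.png',np.hstack([A,B]))
E
```

```text
t 19.1 pos [ 0.5431 -0.1399  0.1525] yaw 0.1914 togo tool [-0.0367 -0.2262  0.1102] F [-0.6  0.7  0.5] w 0.052 0.0
t nose [0.6731 0.1171 0.0593] 0.97
t shaft [0.583  0.0996 0.0603] 0.61
s nose [0.6743 0.1183 0.0561] 0.71
s shaft [0.5869 0.0997 0.0565] 0.74
```

View pics/ts4.png

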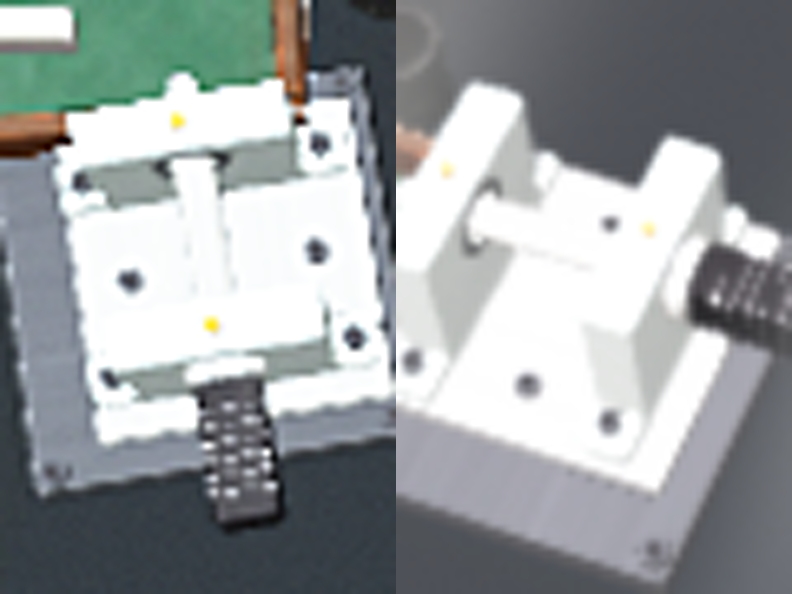

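The shaft lies through both bores, with the nose out beyond the far block at crop (180,80). The collar is flush on the near face at (225,367) in the top view and (685,270) in the scene view, and the gripper is clear.

```bash
python3 -c "
from rig import robot
print(robot.hand_in())"
```

```text
the job is handed in; nothing more can be done
None
```

The shaft is threaded through both bearings with its collar against the near block and released, and the job is handed in. Contact forces stayed under about 8 N, it took about 19 s, and no verdict was returned.

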